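Hold a painted swatch in the UV curing box

ROBOT

A 6-joint arm with a two-finger parallel gripper is mounted at the origin on the work surface. World frame = base frame: x ahead of the robot, y to its left, z up, the work surface at z = 0. Lengths are in mm, angles in rad, forces in N, time in s.
With the tool pointing down it reaches from about 275 to 1000 mm from the base axis. Payload 8.4 kg.
Tool frame: the origin (TCP) lies between the finger pads; the fingertips stand 8 mm ahead of it and the grasp point (between the pads) lies 11 mm behind it (tcp_to_tips is the distance from the TCP to the fingertips, in mm); z points along the fingers, y is the line along which they close (so a half turn about z gives the same grasp; the last joint's range is limited). The gripper opens to 85 mm and grips with 20 to 120 N. Pads are 22 mm wide; open, the fingers measure 114 mm over their backs; the gripper's body (76 mm by 85 mm) begins 54 mm behind the grasp point. The pads swing forward as they close: fully open they stand 13 mm farther back than shut.
Start: joints at [-1.109, 0.353, 1.633, -0, 1.155, -0.002], TCP at [279.593, -558.978, 239.281] pointing down, gripper open.
Joint ranges: [-2.63, 2.63], [-0.92, 2.1], [0.06, 2.66], [-1.3, 4.44], [0, 2.69], [-3.02, 3.02]. Speed limits (rad/s): [2.22, 2.22, 2.79, 3.14, 3.14, 3.14].

INTERFACE

Orientations are given as [roll, pitch, yaw] about the fixed x, y, z axes, in that order (R = Rz(yaw) Ry(pitch) Rx(roll)).
In Python, from rig import * gives the robot as it stands.
- The arm moves only by the tool step_arm, never from a script. Its argument "motion" is a list of rows, each an object with "claw": the finger opening in mm, from 0 to 85.4; "delta_pos": the shift along the tool's x, y, z in mm, a list of three; "turn": the turn about the tool's z in rad. In form: [{"claw": claw, "delta_pos": [dx, dy, dz], "turn": turn}, ...]. A call has 1 to 8 rows; each row shifts and turns the commanded pose from where the row before left it, along the tool's axes as they then stand; what a row does not reach is not made up. A row lasts 1/12 s, in which the tool goes at most 41.7 mm and 7.16 degrees, less where a joint would pass 70% of its speed; a pose out of reach is approached as far as the arm can. A call is refused whole if a number of a shift passes 41.7 or a number of a turn 0.125, either way. A call with a gripper value outside its range is refused whole. The fingers move at their own pace and stop on an object; "force" is the grip in N (left out, the last holds). Time passes only in rows, so rows that do not move let the fingers close. It gives the time, the measured TCP pose, the force, the opening and the grip force at its end, in the units of the state.
- sense(): the state, without advancing time (a new reading comes with each control period).
- grab_frame(name): name is "side" or "top" or "wrist"; returns a dict with "img" (420x560x3 uint8, red, green, blue), "vertical_fov" (degrees; the focal length in pixels is half the picture's height over the tangent of half this angle, whatever the lens; pixels are square), "cx", "cy" (the principal point, pixels), "R" (3x3) and "t" (3): a world point X has camera coordinates R X + t. Camera axes: x right, y down, z forward; pixel columns grow to the right and rows downward; lengths in mm; the calibration is good to about 2 mm. A picture is of the moment at which its call begins. There is no depth.
- sign_off(): hands the job in; it is judged then, once.
The state is a dict: "clock": time; "qpos": joint angles; "qvel": joint speeds; "joint_efforts": joint torques, N m; "eef_pos": TCP position; "tcp_rot": TCP orientation; "contact_force": force on the tool from outside, world axes, zero at the start; "wrist_torque": the same for the moment, N m; "opening": opening from 0.0 (shut) to 1.0 (fully open); "grasp_force": force on a finger pad.
Only numpy, scipy, OpenCV 4.12 (cv2) and the standard library are available. Lean on these libraries where they do the work, as an engineer would, in place of code of your own. Each camera call takes 0.05 s, during which the arm holds its last target. There are 200 camera calls.

TASK

Start the UV curing box by pressing its orange-handled sprung lever down to its stop and letting it come back up by itself. Then take the blue swatch out of the drying rack, pass its painted lower end down through the narrow slot in the top of the box until the white tape band is level with the top of the box, and finish while still holding it there, steady and upright, with the gripper. Leave the other swatches in the rack and do not shift the other things on the desk.

Things in the scene. Friction and masses are not known exactly. Their poses are not given: they have to be found in the camera images.
- slot (a point): Centre of the slot in the top of the UV curing box, at the level of the box's flat grey top (130 mm above the table). The box is a white fixed housing 170 mm (its x) by 160 mm (its y), 130 mm tall. The slot is a through opening 52 mm long along this frame's x and 12 mm wide along its y through a 12 mm thick top; its mouth is bevelled outwards over the top 4 mm, to 60 by 20 mm at the surface; below is a hollow 98 mm deep, so a swatch let go falls too far in. z is up.
- timer_lever (a joint): Angle in rad of the box's sprung timer lever: 0 at rest (raised), 0.7 at its lower stop. It turns about a level axis along the slot frame's y through lever_hinge; pressing the handle down raises the value. The push needed at the handle grows from about 3 N to 8 N at the stop; let go, the spring lifts it back to 0.
- lever_grip (a point): Middle of the lever's orange handle, a level round bar 20 mm in diameter and 56 mm long along the slot frame's y, beside the box's +y side and towards its -x end. It is 130 mm from lever_hinge; at rest it stands 45 mm higher than the hinge (0.35 rad above level), at the stop 45 mm lower. Nothing is above it.
- lever_hinge (a point): Point on the lever's turning axis, 98 mm above the table, directly beyond the handle's middle in the slot frame's +x. Axes as the slot frame.
- blue_swatch_center (a point): Centre (half-way up, 65 mm above its lower end) of the blue swatch: a rigid plywood strip 50 mm wide (its x), 10 mm thick (its y), 130 mm tall (its z, up), about 50 g, lower part and top edge painted blue, bare wood between with a white tape band. It starts upright in one of the three grooves (12 mm wide, 22 mm deep) of the drying rack, its lower end 12 mm above the table; neighbouring grooves are 65 mm apart along the swatch's y. The wood above the tape is where to hold it.
- blue_tape (a point): Middle of the white tape band (12 mm tall) round the blue swatch, 55 mm above its lower end, 10 mm below its centre. Axes as the swatch.
- red_swatch_center (a point): Centre of the red swatch, same size, in the same rack; to be left there.
- green_swatch_center (a point): Centre of the green swatch, same size, in the same rack; to be left there.
- palette: White plastic paint palette lying on the table, 90 by 150 mm, 15 mm tall; origin under its centre. Bystander.
- mouse: White and silver computer mouse, 105 by 56 mm, 30 mm tall; origin under its centre. Bystander.
- flask: Copper drinking flask with a white cap, 68 mm in diameter, 190 mm tall; origin under its centre. Bystander.
- tape_roll: Roll of paper tape lying flat, 90 mm in diameter, 25 mm tall; origin under its centre. Bystander.
- brush_jar: Green glass jar 76 mm in diameter, 95 mm tall, with brushes standing out to 205 mm; origin under its centre. Bystander.

How it is judged (in metres and radians):
On the way, in this order (a step that is already met when the one before it is completed fails the run):
1. the lever is pressed down to its stop (value of joint timer_lever above 0.63 rad), for 0.1 s.
2. the lever is back up (value of joint timer_lever below 0.08 rad), for 0.2 s.
3. the blue swatch's painted end has passed through the slot (z of blue_tape in the frame of slot below 0.03 m and horizontal distance between blue_tape and slot below 0.008 m), for 0.1 s.
At the end, for the whole second after the job is handed in: The gripper still holds the blue swatch (more than 2 N on it), which hangs still and upright (within 0.1 rad), painted end down in the slot, the middle of its tape band within 10 mm of the box's top level and within 6 mm of the slot's centre; the lever is back up (under 0.08 rad) (z of blue_tape in the frame of slot between -0.01 and 0.01 m and horizontal distance between blue_tape and slot below 0.006 m and angle between blue_swatch_center's own z axis and vertical below 0.1 rad and contact force between the fingers and blue_swatch above 2 N and linear speed of blue_swatch below 0.02 m/s and value of joint timer_lever below 0.08 rad); the arm keeps its last pose, push and grip.
It fails at once if the red or green swatch is lifted or moved by more than 20 mm (distance of any of red_swatch_center, green_swatch_center from where it was at the start of the episode above 0.02 m).
It fails at once if something else on the desk is moved by more than 30 mm (distance of any of palette, mouse, flask, tape_roll, brush_jar from where it was at the start of the episode above 0.03 m).
It also fails if it takes over 64 s, if anything falls off the work surface, if the arm or the gripper's body presses on something with over 40 N, if the wrist force passes 120 N, or if a joint passes its speed limit or range.

## Working session

There is one attempt and no reset: what is moved stays moved. The work goes in short steps, Python scripts to look and compute and a tool call to move; the robot and the scene stay as the last step left them, time stands still between calls to the robot, and variables do not carry over. Pictures are saved under pics/ and viewed, at most 10 in all, crops included, and the job is handed in when it is done.

Besides the shell and the picture viewer there is one more tool, called after ">>>" as name(argument=value, ...), one argument or row to a line, values as JSON. step_arm: Moves the arm, as the interface text tells. Its arguments: {"type":"object","properties":{"motion":{"type":"array","items":{"type":"object","properties":{"claw":{"type":"number"},"delta_pos":{"type":"array","items":{"type":"number"}},"turn":{"type":"number"}}}},"force":{"type":"number"}},"required":["motion"]}

```bash
mkdir -p pics
cat > h.py <<'E'
from rig import *
import numpy as np, cv2, json
def shot(n,f):
    d=grab_frame(n); cv2.imwrite(f'pics/{f}.png',d['img'][:,:,::-1]); 
    np.savez(f'pics/{f}.npz',**{k:np.array(v) for k,v in d.items()}); return d
def load(f): return dict(np.load(f'pics/{f}.npz'))
def K(d): return 210/np.tan(np.radians(float(d['vertical_fov']))/2)
def ray(d,u,v):
    f=K(d); R=np.array(d['R']); t=np.array(d['t'])
    return -R.T@t, R.T@np.array([(u-d['cx'])/f,(v-d['cy'])/f,1])
def atz(d,u,v,z):
    c,r=ray(d,u,v); return c+r*(z-c[2])/r[2]
def proj(d,X):
    c=np.array(d['R'])@np.array(X)+np.array(d['t']); return c[:2]/c[2]*K(d)+[d['cx'],d['cy']]
E
python3 - <<'E'
from h import *
a=shot('side','side0');b=shot('top','top0')
cv2.imwrite('pics/top0b.png',cv2.resize(b['img'][:,:,::-1],(800,600),interpolation=cv2.INTER_CUBIC))
cv2.imwrite('pics/side0b.png',cv2.resize(a['img'][:,:,::-1],(800,600),interpolation=cv2.INTER_CUBIC))
for d in(a,b): print(d['vertical_fov'],d['cx'],d['cy'],-np.array(d['R']).T@d['t'],np.array(d['R'])[2])
s=sense();print(s['eef_pos'],s['tcp_rot'],s['clock'],s['contact_force'])
E
```

```text
51.684272613850666 283.6617205154573 215.22083210704807 [520.26239176 827.45184361 734.4602451 ] [ 0.03461404 -0.79945197 -0.59973196]
43.430428776099134 281.1753821760501 216.24575177430097 [ 444.14337497   29.26169276 1517.7177469 ] [ 0.0660679  -0.00129122 -0.99781429]
[ 279.41361748 -558.65148495  238.66367023] [-3.14044143e+00  1.24857005e-05  4.63798288e-01] 0.1 [-0.31649235 -0.49096259  0.23312401]
```

View pics/top0b.png

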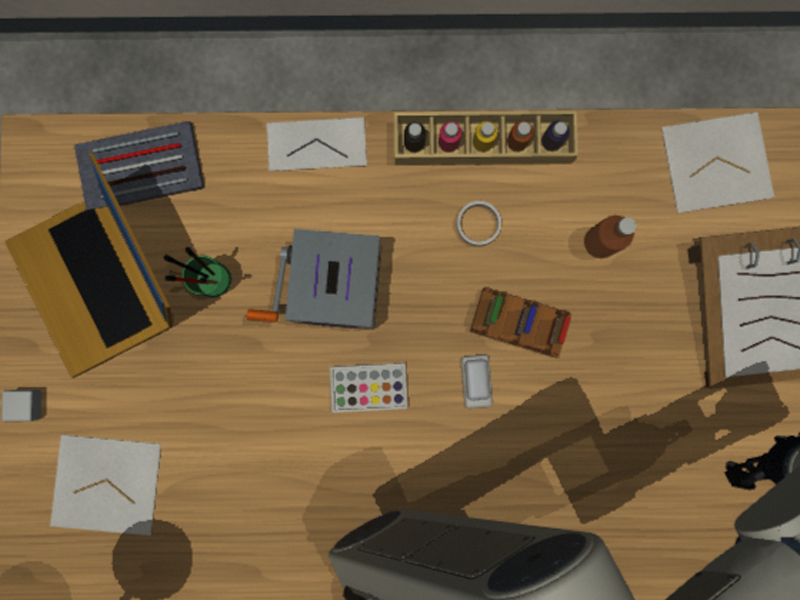

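View pics/side0b.png

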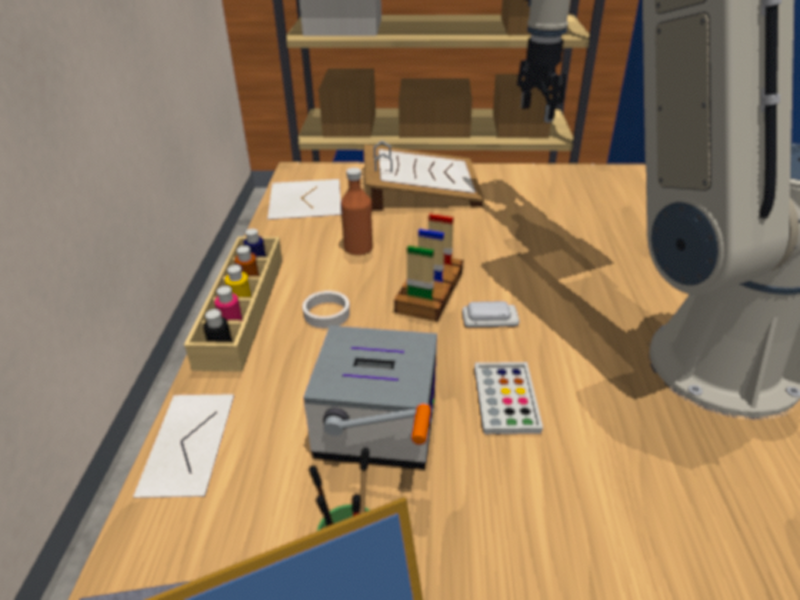

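Run:
```python
from h import *
d=load('top0'); im=d['img'].astype(int); hsv=cv2.cvtColor(d['img'],cv2.COLOR_RGB2HSV)
def blob(m,x0,y0,x1,y1,z,name):
    mm=np.zeros(m.shape,np.uint8); mm[y0:y1,x0:x1]=m[y0:y1,x0:x1]
    n,l,s,c=cv2.connectedComponentsWithStats(mm); 
    if n<2: print(name,'none');return
    k=1+np.argmax(s[1:,4]); p=np.argwhere(l==k)[:,::-1].astype(np.float32)
    r=cv2.minAreaRect(p); box=cv2.boxPoints(r)
    W=np.array([atz(d,u,v,z) for u,v in box])
    e=[W[1]-W[0],W[2]-W[1]]; e.sort(key=np.linalg.norm)
    a=e[1]; print(name,s[k],r[0],'c',atz(d,*c[k],z).round(1),'rectc',W.mean(0).round(1),'len',[np.linalg.norm(q).round(1) for q in e],'yaw',np.arctan2(a[1],a[0]).round(3))
H,S,V=[hsv[...,i].astype(int) for i in range(3)]
blob((V<60),215,170,252,222,130,'slot dark')
blob((abs(H-135)<15)&(S>80),200,160,240,225,130,'purpleL')
blob((abs(H-135)<15)&(S>80),236,160,260,225,130,'purpleR')
blob((H<14)&(S>190)&(V>120),165,205,200,235,143,'handle')
blob((abs(H-118)<10)&(S>120),350,200,390,240,142,'blue')
blob((abs(H-65)<20)&(S>100),335,200,360,235,142,'green')
blob(((H<6)|(H>174))&(S>150),380,215,410,245,142,'red')
blob((S<70)&(V>70)&(V<150),195,155,272,235,130,'boxtop')
c=np.hstack([cv2.resize(d['img'][150:240,155:275],None,fx=5,fy=5,interpolation=cv2.INTER_CUBIC)[:, :, ::-1]])
c2=cv2.resize(d['img'][195:255,325:405],None,fx=7,fy=7,interpolation=cv2.INTER_CUBIC)[:,:,::-1]
cv2.imwrite('pics/c1.png',c); 
cv2.imwrite('pics/c2.png',c2)
```

```text
slot dark [228 183   9  23 165] (232.3345184326172, 193.9862060546875) c [596.3 156.  130. ] rectc [596.4 156.  130. ] len [np.float64(18.9), np.float64(59.8)] yaw -0.086
purpleL [219 178   5  31  54] (221.07080078125, 193.00674438476562) c [599.5 185.7 130. ] rectc [599.3 185.8 130. ] len [np.float64(4.7), np.float64(79.8)] yaw -0.097
purpleR [242 180   4  30  54] (243.7254180908203, 194.52049255371094) c [593.8 126.1 130. ] rectc [594.7 125.9 130. ] len [np.float64(4.6), np.float64(77.4)] yaw -0.096
handle [173 217  21   8 120] (182.82998657226562, 220.6899871826172) c [526.2 284.5 143. ] rectc [526.2 284.4 143. ] len [np.float64(15.5), np.float64(52.9)] yaw -1.723
blue [367 214   9  19  73] (370.7752685546875, 223.0825958251953) c [ 515.  -206.3  142. ] rectc [ 515.  -206.4  142. ] len [np.float64(10.0), np.float64(49.0)] yaw -0.311
green [343 207   9  19  73] (347.0500183105469, 215.8500213623047) c [ 534.9 -145.   142. ] rectc [ 534.5 -144.8  142. ] len [np.float64(9.9), np.float64(49.0)] yaw -0.339
red [391 221   8  19  72] (394.4174499511719, 230.27523803710938) c [ 495.5 -267.8  142. ] rectc [ 495.6 -267.7  142. ] len [np.float64(10.0), np.float64(49.0)] yaw -0.314
boxtop [ 200  160   67   70 3607] (232.7831268310547, 194.7227325439453) c [595.4 155.6 130. ] rectc [594.7 154.8 130. ] len [np.float64(163.4), np.float64(173.9)] yaw -0.097
```

View pics/c1.png

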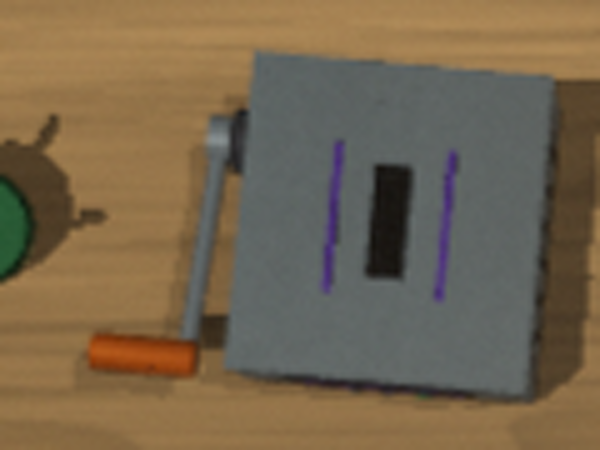

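View pics/c2.png

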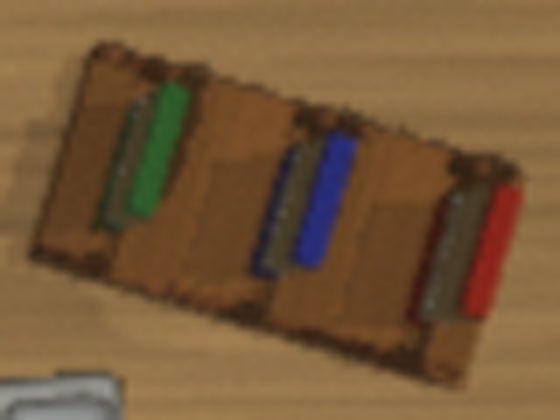

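>>> step_arm(
  motion=[
    {"claw": 0,"delta_pos": [0,0,-5],"turn": 0.112},
    {"claw": 0,"delta_pos": [0,0,-5],"turn": 0.112},
    {"claw": 0,"delta_pos": [0,0,0],"turn": 0.112},
    {"claw": 0,"delta_pos": [0,0,0],"turn": 0.112},
    {"claw": 0,"delta_pos": [0,0,0],"turn": 0.111},
    {"claw": 0,"delta_pos": [6.7,-36.2,0],"turn": 0},
    {"claw": 0,"delta_pos": [6.7,-36.2,0],"turn": 0},
    {"claw": 0,"delta_pos": [6.7,-36.2,0],"turn": 0},
  ],
  force=40,
)

```text
clock: 0.77
eef_pos: [309.7, -451.5, 248.6]
tcp_rot: [-3.141, 0.001, -0.097]
contact_force: [1.7, 0.6, 0.4]
opening: -0.005
grasp_force: 0.0
```

>>> step_arm(
  motion=[
    {"claw": 0,"delta_pos": [6.7,-36.2,0],"turn": 0},
    {"claw": 0,"delta_pos": [6.7,-36.2,0],"turn": 0},
    {"claw": 0,"delta_pos": [6.7,-36.2,0],"turn": 0},
    {"claw": 0,"delta_pos": [6.7,-36.2,0],"turn": 0},
    {"claw": 0,"delta_pos": [6.7,-36.2,0],"turn": 0},
    {"claw": 0,"delta_pos": [6.7,-36.2,0],"turn": 0},
    {"claw": 0,"delta_pos": [6.7,-36.2,0],"turn": 0},
    {"claw": 0,"delta_pos": [6.7,-36.2,0],"turn": 0},
  ],
)

```text
clock: 1.43
eef_pos: [390.7, -167.8, 249.2]
tcp_rot: [-3.142, 0.0, -0.096]
contact_force: [0.7, 0.2, 0.0]
opening: -0.002
grasp_force: 0.0
```

>>> step_arm(
  motion=[
    {"claw": 0,"delta_pos": [6.7,-36.2,0],"turn": 0},
    {"claw": 0,"delta_pos": [6.7,-36.2,0],"turn": 0},
    {"claw": 0,"delta_pos": [6.7,-36.2,0],"turn": 0},
    {"claw": 0,"delta_pos": [6.7,-36.2,0],"turn": 0},
    {"claw": 0,"delta_pos": [6.7,-36.2,0],"turn": 0},
    {"claw": 0,"delta_pos": [6.7,-36.2,0],"turn": 0},
    {"claw": 0,"delta_pos": [6.7,-36.2,0],"turn": 0},
    {"claw": 0,"delta_pos": [6.7,-36.2,0],"turn": 0},
  ],
)

```text
clock: 2.1
eef_pos: [471.6, 115.5, 249.2]
tcp_rot: [3.141, 0.0, -0.095]
contact_force: [1.0, -0.5, -0.1]
opening: 0.004
grasp_force: 0.0
```

>>> step_arm(
  motion=[
    {"claw": 0,"delta_pos": [6.9,-35.9,0],"turn": 0},
    {"claw": 0,"delta_pos": [6.9,-35.9,0],"turn": 0},
    {"claw": 0,"delta_pos": [6.9,-35.9,0],"turn": 0},
    {"claw": 0,"delta_pos": [6.9,-35.9,0],"turn": 0},
    {"claw": 0,"delta_pos": [6.9,-35.9,0],"turn": 0},
    {"claw": 0,"delta_pos": [0,0,25],"turn": 0},
    {"claw": 0,"delta_pos": [0,0,25],"turn": 0},
    {"claw": 0,"delta_pos": [0,0,14],"turn": 0},
  ],
)

```text
clock: 2.77
eef_pos: [521.8, 289.2, 182.4]
tcp_rot: [3.14, 0.003, -0.094]
contact_force: [-0.6, -1.1, -0.5]
opening: 0.001
grasp_force: 0.0
```

Run:
```python
from h import *
d=shot('side','s1'); w=shot('wrist','w1')
c=d['img'][180:350,170:380]
a=cv2.resize(c,(520,420),interpolation=cv2.INTER_CUBIC); b=cv2.resize(w['img'],(280,210))
o=np.zeros((420,800,3),np.uint8); o[:,:520]=a; o[:210,520:]=b
cv2.imwrite('pics/s1c.png',o[:,:,::-1]); print(sense()['eef_pos'])
```

```text
[521.18347579 288.22638297 182.19111979]
```

View pics/s1c.png

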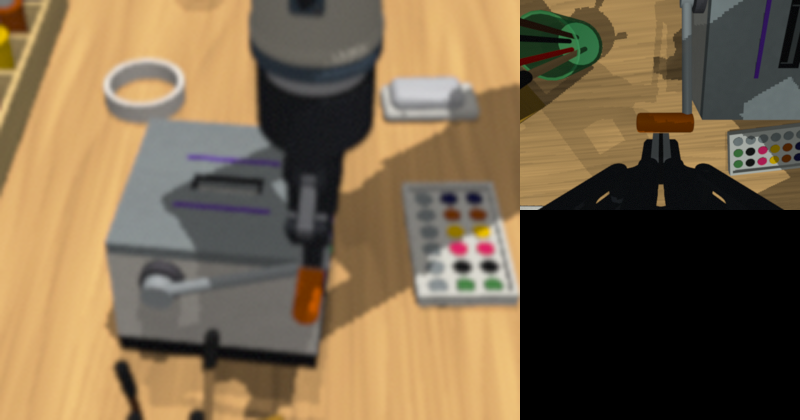

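>>> step_arm(
  motion=[
    {"claw": 0,"delta_pos": [1,0,15],"turn": 0},
    {"claw": 0,"delta_pos": [1,0,15],"turn": 0},
    {"claw": 0,"delta_pos": [0,0,10],"turn": 0},
  ],
)

```text
clock: 3.12
eef_pos: [525.1, 288.9, 145.5]
tcp_rot: [-3.141, 0.0, -0.096]
contact_force: [-3.9, 0.7, 5.1]
opening: -0.0
grasp_force: 2.3
```

>>> step_arm(
  motion=[
    {"claw": 0,"delta_pos": [-1,0,15],"turn": 0},
    {"claw": 0,"delta_pos": [-1,0,15],"turn": 0},
    {"claw": 0,"delta_pos": [0,0,15],"turn": 0},
    {"claw": 0,"delta_pos": [0,0,12],"turn": 0},
    {"claw": 0,"delta_pos": [0,0,6],"turn": 0},
  ],
)

```text
clock: 3.53
eef_pos: [524.7, 289.4, 82.7]
tcp_rot: [-3.14, -0.003, -0.095]
contact_force: [3.0, -3.2, 7.8]
opening: -0.0
grasp_force: 3.8
```

>>> step_arm(
  motion=[
    {"claw": 0,"delta_pos": [0,0,4],"turn": 0},
    {"claw": 0,"delta_pos": [0,0,4],"turn": 0},
    {"claw": 0,"delta_pos": [0,0,2],"turn": 0},
    {"claw": 0,"delta_pos": [0,0,0],"turn": 0},
  ],
)

```text
clock: 3.87
eef_pos: [526.1, 289.5, 74.2]
tcp_rot: [-3.14, -0.005, -0.095]
contact_force: [4.2, -3.1, 8.4]
opening: -0.0
grasp_force: 4.1
```

>>> step_arm(
  motion=[
    {"claw": 0,"delta_pos": [0,0,2],"turn": 0},
    {"claw": 0,"delta_pos": [0,0,2],"turn": 0},
    {"claw": 0,"delta_pos": [0,0,0],"turn": 0},
  ],
)

```text
clock: 4.12
eef_pos: [526.6, 289.9, 71.1]
tcp_rot: [-3.139, -0.006, -0.095]
contact_force: [4.3, -1.1, 12.9]
opening: 0.001
grasp_force: 5.5
```

>>> step_arm(
  motion=[
    {"claw": 0,"delta_pos": [0,0,1],"turn": 0},
    {"claw": 0,"delta_pos": [0,0,0],"turn": 0},
  ],
)

```text
clock: 4.28
eef_pos: [526.7, 290.0, 70.9]
tcp_rot: [-3.139, -0.007, -0.095]
contact_force: [2.8, -2.0, 20.0]
opening: 0.0
grasp_force: 7.3
```

Run:
```python
from h import *
d=shot('side','s2'); s=sense(); print(s['eef_pos'],s['contact_force'])
hsv=cv2.cvtColor(d['img'],cv2.COLOR_RGB2HSV)
for f in('side0','s2'):
    im=load(f)['img']; h=cv2.cvtColor(im,cv2.COLOR_RGB2HSV); m=(h[...,0]<14)&(h[...,1]>200)&(h[...,2]>130)
    m[:270]=0;m[350:]=0;m[:,:270]=0;m[:,330:]=0; print(f,np.argwhere(m)[:,::-1].mean(0),m.sum())
a=np.array([-.9955,.0949])  
for z in(143,53): print(z,proj(d,[526.2,284.5,z]))
```

```text
[526.73172921 290.00480537  70.90417404] [ 2.50168724 -1.76094694 20.05376946]
side0 [295.         294.57894737] 38
s2 [295.5 337.5] 2
143 [294.18834278 296.34249557]
53 [293.91569113 328.18969272]
```

>>> step_arm(
  motion=[
    {"claw": 0,"delta_pos": [0,0,-20],"turn": 0},
    {"claw": 0,"delta_pos": [0,0,-30],"turn": 0},
    {"claw": 0,"delta_pos": [0,0,-30],"turn": 0},
    {"claw": 0,"delta_pos": [0,0,-30],"turn": 0},
    {"claw": 0,"delta_pos": [0,0,-30],"turn": 0},
    {"claw": 0,"delta_pos": [0,0,-35],"turn": 0.108},
    {"claw": 0,"delta_pos": [0,0,0],"turn": 0.108},
    {"claw": 45,"delta_pos": [0,0,0],"turn": 0},
  ],
)

```text
clock: 5.0
eef_pos: [524.6, 289.6, 245.6]
tcp_rot: [-3.138, -0.004, -0.316]
contact_force: [-1.0, -1.0, -0.6]
opening: 0.126
grasp_force: 0.0
```

Run:
```python
from h import *
d=shot('side','s3'); s=sense(); print(s['eef_pos'],s['tcp_rot'],s['contact_force'],s['opening'])
for f in('side0','s3'):
    im=load(f)['img']; h=cv2.cvtColor(im,cv2.COLOR_RGB2HSV); m=(h[...,0]<14)&(h[...,1]>200)&(h[...,2]>130)
    m[:270]=0;m[350:]=0;m[:,:270]=0;m[:,330:]=0; print(f,np.argwhere(m)[:,::-1].mean(0),m.sum())
y=s['tcp_rot'][2]; D=np.array([515,-206.3])-s['eef_pos'][:2]
print(D@[np.cos(y),np.sin(y)],D@[np.sin(y),-np.cos(y)])
```

```text
[523.54823704 289.05390162 243.6022314 ] [-3.14000575e+00 -1.60593789e-03 -3.09756343e-01] [-1.47719702  0.20846374  0.09366139] 0.218154707103544
side0 [295.         294.57894737] 38
s3 [295.67741935 293.19354839] 31
142.85562999010278 474.3846848139631
```

>>> step_arm(
  motion=[
    {"claw": 45,"delta_pos": [11,36.5,0],"turn": 0},
    {"claw": 45,"delta_pos": [11,36.5,0],"turn": 0},
    {"claw": 45,"delta_pos": [11,36.5,0],"turn": 0},
    {"claw": 45,"delta_pos": [11,36.5,0],"turn": 0},
    {"claw": 45,"delta_pos": [11,36.5,0],"turn": 0},
    {"claw": 45,"delta_pos": [11,36.5,0],"turn": 0},
    {"claw": 45,"delta_pos": [11,36.5,0],"turn": 0},
    {"claw": 45,"delta_pos": [11,36.5,0],"turn": 0},
  ],
)

```text
clock: 5.72
eef_pos: [516.2, -17.7, 241.1]
tcp_rot: [3.141, 0.002, -0.307]
contact_force: [0.6, -0.2, 0.3]
opening: 0.524
grasp_force: 0.0
```

>>> step_arm(
  motion=[
    {"claw": 45,"delta_pos": [11,36.5,0],"turn": 0},
    {"claw": 45,"delta_pos": [11,36.5,0],"turn": 0},
    {"claw": 45,"delta_pos": [11,36.5,0],"turn": 0},
    {"claw": 45,"delta_pos": [11,36.5,0],"turn": 0},
    {"claw": 45,"delta_pos": [11,36.5,0],"turn": 0},
    {"claw": 45,"delta_pos": [0,0,25],"turn": 0},
    {"claw": 45,"delta_pos": [0,0,25],"turn": 0},
    {"claw": 45,"delta_pos": [0,0,0],"turn": 0},
  ],
)

```text
clock: 6.38
eef_pos: [510.3, -206.1, 186.9]
tcp_rot: [-3.141, 0.009, -0.309]
contact_force: [-1.0, 0.8, -0.7]
opening: 0.529
grasp_force: 0.0
```

Run:
```python
from h import *
w=shot('wrist','w2'); s=sense(); print(s['eef_pos'],s['tcp_rot'],s['opening'])
h=cv2.cvtColor(w['img'],cv2.COLOR_RGB2HSV); m=((abs(h[...,0].astype(int)-118)<10)&(h[...,1]>120)&(h[...,2]>60)).astype(np.uint8)
n,l,st,c=cv2.connectedComponentsWithStats(m)
for k in range(1,n):
    if st[k,4]>80: print(st[k],c[k],atz(w,*c[k],142))
print('expect',proj(w,[515,-206.3,142]))
y=s['tcp_rot'][2]; D=np.array([515,-206.3])-s['eef_pos'][:2]
print(D@[np.cos(y),np.sin(y)],D@[np.sin(y),-np.cos(y)])
```

```text
[ 511.36835831 -205.9079679   189.157315  ] [-3.14101971  0.00721278 -0.3090204 ] 0.5263424940957012
[275 147  12  11 115] [280.74782609 152.46956522] [ 556.23580264 -221.02628405  142.        ]
[ 271  188   20   93 1615] [280.3498452  232.34860681] [ 516.68721991 -208.13582526  142.        ]
expect [277.96919556 236.19256497]
3.5788448924845535 -0.7310128291843813
```

View pics/w2.png

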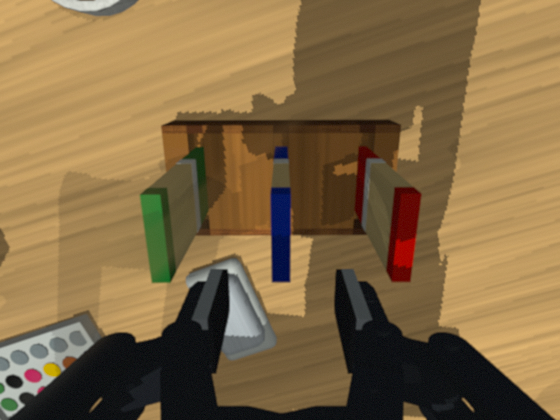

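>>> step_arm(
  motion=[
    {"claw": 45,"delta_pos": [4.5,0,10],"turn": 0},
    {"claw": 45,"delta_pos": [0,0,20],"turn": 0},
    {"claw": 45,"delta_pos": [0,0,25],"turn": 0},
    {"claw": 45,"delta_pos": [0,0,25],"turn": 0},
    {"claw": 45,"delta_pos": [0,0,10],"turn": 0},
    {"claw": 45,"delta_pos": [0,0,0],"turn": 0},
  ],
)

```text
clock: 6.93
eef_pos: [517.5, -207.0, 100.6]
tcp_rot: [-3.141, 0.003, -0.309]
contact_force: [0.4, 0.9, 0.6]
opening: 0.525
grasp_force: 0.0
```

>>> step_arm(
  motion=[
    {"claw": 5,"delta_pos": [0,0,0],"turn": 0},
    {"claw": 5,"delta_pos": [0,0,0],"turn": 0},
    {"claw": 5,"delta_pos": [0,0,0],"turn": 0},
    {"claw": 5,"delta_pos": [0,0,0],"turn": 0},
    {"claw": 5,"delta_pos": [0,0,0],"turn": 0},
    {"claw": 5,"delta_pos": [0,0,0],"turn": 0},
  ],
  force=40,
)

```text
clock: 7.43
eef_pos: [519.5, -208.3, 103.9]
tcp_rot: [3.141, -0.003, -0.311]
contact_force: [0.9, 0.4, 6.6]
opening: 0.113
grasp_force: 40.1
```

>>> step_arm(
  motion=[
    {"claw": 5,"delta_pos": [0,0,-8],"turn": 0},
    {"claw": 5,"delta_pos": [0,0,-12],"turn": 0},
    {"claw": 5,"delta_pos": [0,0,-20],"turn": 0},
    {"claw": 5,"delta_pos": [0,0,-25],"turn": 0},
    {"claw": 5,"delta_pos": [0,0,-30],"turn": 0},
    {"claw": 5,"delta_pos": [0,0,-30],"turn": 0},
    {"claw": 5,"delta_pos": [0,0,-30],"turn": 0},
    {"claw": 5,"delta_pos": [0,0,-10],"turn": 0},
  ],
)

```text
clock: 8.1
eef_pos: [519.8, -208.5, 273.2]
tcp_rot: [3.141, -0.007, -0.311]
contact_force: [0.3, -0.7, -0.3]
opening: 0.114
grasp_force: 38.9
```

>>> step_arm(
  motion=[
    {"claw": 5,"delta_pos": [0,0,0],"turn": -0.108},
    {"claw": 5,"delta_pos": [0,0,0],"turn": -0.108},
    {"claw": 5,"delta_pos": [0,0,0],"turn": 0},
  ],
)

```text
clock: 8.35
eef_pos: [518.0, -207.8, 268.1]
tcp_rot: [3.141, -0.001, -0.09]
contact_force: [-0.7, 0.6, -0.9]
opening: 0.111
grasp_force: 38.9
```

Run:
```python
from h import *
w=shot('wrist','w3'); d=shot('side','s4'); s=sense(); print(s['eef_pos'],s['tcp_rot'],s['opening'],s['grasp_force'],s['contact_force'])
y=s['tcp_rot'][2]; D=np.array([596.3,155.8])-s['eef_pos'][:2]
print(D@[np.cos(y),np.sin(y)],D@[np.sin(y),-np.cos(y)])
x,yv=proj(d,s['eef_pos']).astype(int); print(x,yv)
c=cv2.resize(d['img'][yv-75:yv+105,x-85:x+85],(400,424),interpolation=cv2.INTER_CUBIC)
o=np.zeros((424,800,3),np.uint8);o[:,:400]=c;o[:300,400:]=cv2.resize(w['img'],(400,300))
cv2.imwrite('pics/v4.png',o[:,:,::-1])
```

```text
[ 517.9714893  -207.76115734  267.46289404] [-3.14152873e+00  9.51561464e-05 -9.88124920e-02] 0.11049934670113021 38.89532446861267 [ 0.00575262  0.75962639 -0.30279364]
42.08047343519141 -369.51495837979417
301 118
```

View pics/v4.png

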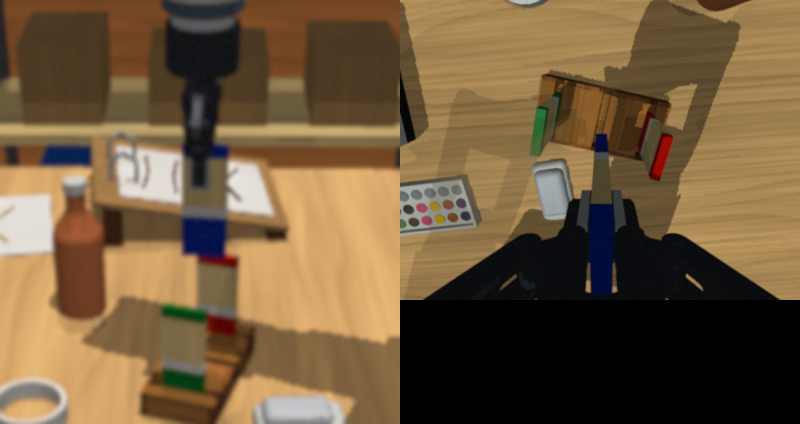

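>>> step_arm(
  motion=[
    {"claw": 5,"delta_pos": [4,-25,0],"turn": 0},
    {"claw": 5,"delta_pos": [4,-40,0],"turn": 0},
    {"claw": 5,"delta_pos": [4,-40,0],"turn": 0},
    {"claw": 5,"delta_pos": [4,-40,0],"turn": 0},
    {"claw": 5,"delta_pos": [4,-40,0],"turn": 0},
    {"claw": 5,"delta_pos": [4,-40,0],"turn": 0},
    {"claw": 5,"delta_pos": [4,-40,0],"turn": 0},
    {"claw": 5,"delta_pos": [4,-40,0],"turn": 0},
  ],
)

```text
clock: 9.12
eef_pos: [578.9, 94.7, 267.2]
tcp_rot: [3.141, 0.0, -0.099]
contact_force: [0.4, 0.3, -0.4]
opening: 0.111
grasp_force: 39.1
```

>>> step_arm(
  motion=[
    {"claw": 5,"delta_pos": [4,-30,0],"turn": 0},
    {"claw": 5,"delta_pos": [4,-24,0],"turn": 0},
    {"claw": 5,"delta_pos": [3,-10,0],"turn": 0},
    {"claw": 5,"delta_pos": [0,0,10],"turn": 0},
    {"claw": 5,"delta_pos": [0,0,0],"turn": 0},
    {"claw": 5,"delta_pos": [0,0,0],"turn": 0},
    {"claw": 5,"delta_pos": [0,0,0],"turn": 0},
  ],
)

```text
clock: 9.7
eef_pos: [595.7, 153.8, 256.9]
tcp_rot: [3.141, 0.001, -0.097]
contact_force: [-0.4, -0.4, -0.7]
opening: 0.112
grasp_force: 39.1
```

Run:
```python
from h import *
w=shot('wrist','w5'); d=shot('side','s5')
P=[]
for i in range(6):
    s=sense(); P.append(s['eef_pos']); 
print(np.array(P).round(1)[:2],s['tcp_rot'],s['contact_force'])
o=np.zeros((420,800,3),np.uint8)
c=cv2.resize(d['img'][140:320,190:355],(385,420),interpolation=cv2.INTER_CUBIC)
o[:,:385]=c; o[:,385:]=cv2.resize(w['img'][90:400,130:436],(415,420),interpolation=cv2.INTER_CUBIC)
cv2.imwrite('pics/v5.png',o[:,:,::-1])
print('side slot',proj(d,[596.3,155.8,130]),'wrist slot',proj(w,[596.3,155.8,130]))
```

```text
[[596.1 154.1 257.5]
 [596.1 154.1 257.5]] [ 3.14146522e+00 -5.77091038e-05 -9.70686562e-02] [ 0.67144414 -0.52936255 -0.65000013]
side slot [261.52733322 253.57010281] wrist slot [278.20452278 196.38825225]
```

View pics/v5.png

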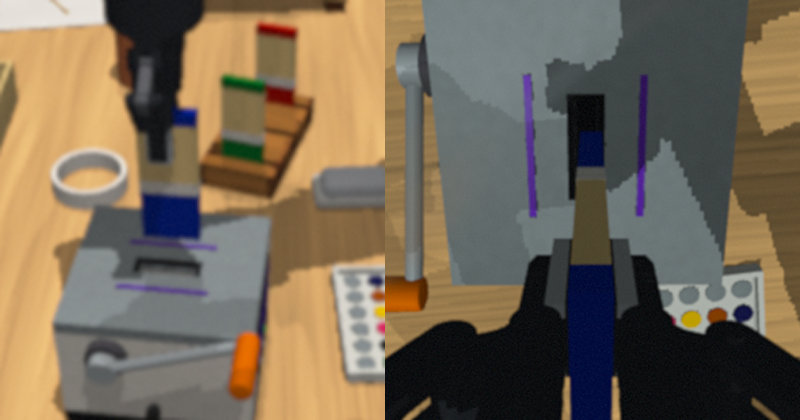

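Run:
```python
from h import *
w=load('w5'); d=load('s5')
im=w['img'].astype(int)
for r in range(180,290,2): print(r,im[r,280:285].mean(0).astype(int),end=' | ')
print()
for r in (195,200,215,240,260):
    print(r,[tuple(x) for x in im[r,262:302:1]])
```

```text
180 [ 7  9 10] | 182 [6 6 7] | 184 [13 13 12] | 186 [ 5  7 24] | 188 [ 1 12 54] | 190 [ 2 10 56] | 192 [ 3 13 56] | 194 [ 3 13 56] | 196 [ 2 12 56] | 198 [ 2 12 56] | 200 [ 2 12 56] | 202 [ 1 10 56] | 204 [ 3 12 56] | 206 [ 3 13 56] | 208 [ 1 10 56] | 210 [ 1 13 56] | 212 [23 28 59] | 214 [71 74 72] | 216 [78 80 75] | 218 [77 78 75] | 220 [78 79 75] | 222 [82 78 65] | 224 [78 69 45] | 226 [79 70 46] | 228 [79 70 46] | 230 [79 70 46] | 232 [79 70 47] | 234 [78 69 44] | 236 [79 70 46] | 238 [79 70 46] | 240 [78 69 44] | 242 [79 70 46] | 244 [79 70 46] | 246 [79 69 45] | 248 [79 70 44] | 250 [79 70 45] | 252 [79 70 46] | 254 [79 70 46] | 256 [79 70 46] | 258 [79 70 46] | 260 [79 70 45] | 262 [79 69 46] | 264 [80 70 47] | 266 [79 70 45] | 268 [77 68 44] | 270 [78 70 45] | 272 [79 69 45] | 274 [79 70 45] | 276 [78 69 45] | 278 [79 69 45] | 280 [78 69 45] | 282 [79 69 45] | 284 [69 61 49] | 286 [ 4 11 55] | 288 [ 2 12 56] | 
195 [(np.int64(102), np.int64(112), np.int64(113)), (np.int64(95), np.int64(104), np.int64(106)), (np.int64(69), np.int64(75), np.int64(77)), (np.int64(36), np.int64(3
[... 8003 characters left out ...]
64(69), np.int64(45)), (np.int64(81), np.int64(70), np.int64(46)), (np.int64(80), np.int64(70), np.int64(47)), (np.int64(78), np.int64(69), np.int64(44)), (np.int64(78), np.int64(70), np.int64(47)), (np.int64(79), np.int64(71), np.int64(47)), (np.int64(80), np.int64(69), np.int64(44)), (np.int64(79), np.int64(69), np.int64(43)), (np.int64(83), np.int64(79), np.int64(60)), (np.int64(97), np.int64(99), np.int64(92)), (np.int64(108), np.int64(116), np.int64(115)), (np.int64(111), np.int64(121), np.int64(121)), (np.int64(110), np.int64(122), np.int64(122)), (np.int64(110), np.int64(122), np.int64(122)), (np.int64(110), np.int64(121), np.int64(122)), (np.int64(108), np.int64(120), np.int64(119))]
```

Run:
```python
from h import *
d=load('s5'); im=d['img'].astype(int)
print('col'); 
for r in range(195,250): print(r,im[r,262:266].mean(0).astype(int),end=' | ')
print()
for r in (230,236):
    print(r,[tuple(map(int,x)) for x in im[r,244:282]])
```

```text
col
195 [88 79 64] | 196 [99 88 70] | 197 [102  92  75] | 198 [101  92  76] | 199 [99 91 76] | 200 [99 91 77] | 201 [101  93  80] | 202 [102  94  80] | 203 [102  95  82] | 204 [100  94  82] | 205 [98 92 80] | 206 [99 92 80] | 207 [102  95  82] | 208 [106  98  83] | 209 [111 101  82] | 210 [115 102  79] | 211 [118 102  72] | 212 [119 102  68] | 213 [119 101  68] | 214 [119 102  68] | 215 [121 103  69] | 216 [124 106  72] | 217 [124 108  78] | 218 [122 111  92] | 219 [121 114 106] | 220 [124 120 115] | 221 [125 121 117] | 222 [115 112 114] | 223 [ 86  85 103] | 224 [46 50 92] | 225 [11 25 89] | 226 [ 3 21 89] | 227 [ 1 19 88] | 228 [ 3 21 89] | 229 [ 3 20 88] | 230 [ 4 21 89] | 231 [ 3 21 89] | 232 [ 4 22 89] | 233 [ 3 21 89] | 234 [ 3 21 89] | 235 [ 3 21 89] | 236 [ 7 23 89] | 237 [ 3 21 89] | 238 [ 4 21 89] | 239 [ 2 21 89] | 240 [ 6 23 88] | 241 [28 37 89] | 242 [52 55 88] | 243 [67 63 90] | 244 [67 55 92] | 245 [67 60 91] | 246 [75 77 86] | 247 [80 84 85] | 248 [80 85 84] | 249 [79 83 83] | 
230 [(84, 85, 84), (87, 87, 85), (90, 89, 86), (93, 92, 87), (93, 90, 85), (86, 84, 85), (6
[... 263 characters left out ...]
 22, 90), (4, 22, 89), (4, 22, 90), (0, 18, 88), (34, 33, 88), (102, 81, 89), (164, 130, 97), (191, 151, 101), (194, 153, 101), (191, 150, 98), (189, 148, 97), (180, 141, 94)]
236 [(81, 84, 86), (81, 84, 85), (81, 85, 85), (81, 85, 86), (79, 83, 83), (77, 80, 83), (63, 69, 82), (38, 45, 78), (15, 26, 77), (5, 19, 76), (7, 21, 77), (2, 18, 75), (4, 20, 78), (4, 21, 85), (3, 21, 88), (6, 21, 90), (5, 24, 90), (8, 25, 90), (8, 24, 90), (7, 23, 90), (7, 24, 90), (6, 21, 89), (2, 21, 89), (5, 21, 90), (4, 22, 90), (4, 23, 89), (3, 21, 89), (3, 20, 89), (3, 19, 89), (3, 21, 90), (10, 24, 88), (38, 44, 86), (67, 71, 88), (82, 87, 91), (91, 95, 96), (102, 107, 108), (106, 111, 112), (108, 112, 114)]
```

```bash
cat > fit.py <<'E'
from h import *
from scipy.optimize import least_squares
def fit(w,d,obs_w,obs_s,yaw=-0.0965):
    ex=np.array([np.cos(yaw),np.sin(yaw),0]); ey=np.array([-np.sin(yaw),np.cos(yaw),0])
    # obs: (x,y,h,axis,pixel)
    def res(p,sel):
        r=[]
        for cam,o in sel:
            for x,y,h,a,v in o:
                q=proj(cam,p+ex*x+ey*y+[0,0,h]); r.append(q[a]-v)
        return r
    for nm,sel in(('both',[(w,obs_w),(d,obs_s)]),('wrist',[(w,obs_w)]),('side',[(d,obs_s)])):
        s=least_squares(res,[596,155,160],args=(sel,)); print(nm,s.x.round(1),np.round(s.fun,1))
E
python3 - <<'E'
from fit import *
w=load('w5');d=load('s5')
ow=[(25,0,0,1,186.3),(25,0,49,1,212.6),(25,0,61,1,222.5),(25,0,20,0,281.9),(25,0,49,0,281.4)]
os=[(25,0+5,5,0,257.3),(-25,5,5,0,275.2),(0,5,0,1,241.3),(0,5,49,1,223.7),(0,5,61,1,218.2)]
fit(w,d,ow,os)
# slot from wrist image: bevel mouth edges; side slot
im=w['img'].astype(int).sum(2); r=175
print(im[r,255:305].tolist()); print(im[140:186,274].tolist()); print(im[200:250,268].tolist())
E
```

```text
both [588.  154.1 162.9] [ 0.3  0.9 -0.3 -0.1  0.5 -4.9  1.6  1.3 -0.1  0.5]
wrist [589.  154.1 165.3] [-0.2  0.6 -0.5 -0.3  0.3]
side [596.2  31.1  66.4] [-1.4  1.4 -1.4 -0.   1.4]
[370, 374, 373, 364, 348, 344, 348, 358, 326, 203, 81, 32, 29, 60, 32, 42, 40, 24, 21, 18, 38, 28, 41, 29, 38, 20, 38, 39, 15, 34, 50, 40, 32, 30, 31, 24, 89, 153, 195, 207, 210, 201, 203, 201, 202, 208, 206, 199, 203, 202]
[232, 228, 232, 226, 223, 219, 218, 217, 212, 208, 212, 207, 212, 214, 209, 203, 211, 210, 184, 133, 77, 48, 28, 39, 29, 26, 23, 27, 24, 35, 22, 31, 33, 45, 25, 18, 17, 16, 30, 28, 44, 21, 31, 23, 26, 49]
[48, 35, 40, 59, 51, 38, 44, 43, 25, 49, 31, 60, 46, 40, 29, 29, 47, 26, 24, 30, 36, 36, 35, 42, 39, 39, 37, 38, 44, 44, 40, 30, 42, 29, 28, 38, 83, 191, 283, 314, 313, 318, 340, 346, 344, 345, 341, 335, 340, 336]
```

Run:
```python
from fit import *
w=load('w5');d=load('s5')
ow=[(25,0,0,1,186.3),(25,0,49,1,212.6),(25,0,61,1,222.5),(25,0,20,0,281.9),(25,0,49,0,281.4)]
os=[(25,0+5,5,0,251.3),(-25,5,5,0,275.2),(0,5,0,1,241.3),(0,5,49,1,223.7),(0,5,61,1,218.2)]
fit(w,d,ow,os)
print(atz(w,264.0,175,130),atz(w,291.5,175,130),atz(w,274,159,130),atz(w,268,237,130))
h=cv2.cvtColor(d['img'],cv2.COLOR_RGB2HSV); v=d['img'].astype(int).sum(2)
print(v[252,240:290].tolist()); print(v[244:266,262].tolist())
print(proj(d,[596.3,155.8,130]))
```

```text
both [589.  154.1 164.9] [-0.3  0.5 -0.6 -0.4  0.2  0.5  1.1  0.6 -0.9 -0.3]
wrist [589.  154.1 165.3] [-0.2  0.6 -0.5 -0.3  0.3]
side [593.1 129.7 144.8] [ 0.2 -0.2  0.3 -0.5  0.3]
[613.20606428 164.28070991 130.        ] [611.29356174 144.75987223 130.        ] [624.01822247 155.98152859 130.        ] [565.03594157 166.69492391 130.        ]
[363, 301, 257, 250, 245, 250, 242, 203, 136, 86, 101, 105, 108, 100, 102, 103, 100, 95, 99, 97, 99, 96, 97, 100, 108, 109, 114, 119, 127, 126, 130, 138, 143, 175, 234, 275, 332, 390, 417, 424, 425, 426, 427, 422, 427, 423, 425, 425, 422, 421]
[211, 221, 243, 251, 251, 246, 214, 153, 97, 112, 170, 212, 264, 318, 351, 361, 358, 357, 347, 328, 304, 321]
[261.52733322 253.57010281]
```

>>> step_arm(
  motion=[
    {"claw": 5,"delta_pos": [5.3,-2.5,0],"turn": 0},
    {"claw": 5,"delta_pos": [0,0,12],"turn": 0},
    {"claw": 5,"delta_pos": [0,0,12],"turn": 0},
    {"claw": 5,"delta_pos": [0,0,6],"turn": 0},
    {"claw": 5,"delta_pos": [0,0,0],"turn": 0},
    {"claw": 5,"delta_pos": [0,0,0],"turn": 0},
  ],
)

```text
clock: 10.3
eef_pos: [601.1, 157.2, 226.2]
tcp_rot: [3.141, 0.002, -0.095]
contact_force: [0.8, -0.2, -0.7]
opening: 0.113
grasp_force: 39.1
```

Run:
```python
from h import *
w=shot('wrist','w6'); s=sense(); print(s['eef_pos'],s['contact_force'])
im=w['img'].astype(int)
for r in (170,175): print(r,im[r,258:300].sum(1).tolist())
for r in (200,210): print(r,im[r,258:305].sum(1).tolist(),'B',(im[r,258:305,2]-im[r,258:305,0]).tolist())
print(im[140:230,276].sum(1).tolist()); print((im[140:230,276,2]-im[140:230,276,0]).tolist())
```

```text
[601.50886409 157.37567966 226.96911259] [ 0.03948625 -0.66492299  0.3571138 ]
170 [215, 214, 210, 207, 213, 212, 211, 211, 213, 208, 210, 208, 206, 209, 207, 208, 212, 206, 213, 213, 213, 219, 210, 214, 213, 209, 218, 215, 214, 214, 213, 213, 210, 212, 207, 212, 214, 215, 209, 210, 212, 210]
175 [205, 211, 204, 207, 206, 208, 207, 211, 212, 213, 207, 204, 203, 203, 210, 210, 214, 213, 213, 220, 211, 213, 218, 208, 215, 217, 210, 212, 212, 214, 219, 214, 217, 216, 210, 212, 209, 217, 209, 214, 205, 216]
200 [330, 325, 325, 331, 319, 304, 295, 299, 308, 286, 195, 84, 51, 27, 50, 70, 70, 75, 68, 82, 88, 72, 77, 82, 75, 69, 78, 70, 76, 79, 73, 71, 74, 58, 62, 50, 21, 40, 27, 29, 73, 155, 201, 213, 215, 223, 215] B [10, 11, 11, 10, 9, 10, 11, 8, 11, 10, 7, 5, -2, 3, 29, 49, 58, 57, 58, 57, 53, 58, 59, 54, 57, 57, 56, 57, 54, 52, 60, 58, 51, 25, 3, 5, 2, 2, 3, 5, 4, 4, 8, 7, 8, 9, 9]
210 [330, 331, 325, 324, 327, 322, 321, 325, 330, 302, 207, 89, 46, 40, 73, 75, 65, 76, 79, 72, 68, 78, 80, 69, 79, 61, 75, 84, 69, 77, 73, 73, 71, 56, 60, 29, 28, 33, 31, 24, 74, 119, 158, 165, 161, 158, 165
[... 231 characters left out ...]
 380, 358, 357, 342, 306, 238, 213, 209, 210, 213, 216, 210, 219, 216, 215, 211, 207, 205, 213, 213, 213, 214, 216, 211, 213, 181, 109, 47, 27, 31, 32, 34, 37, 34, 23, 47, 59, 70, 79, 84, 73, 78, 77, 68, 78, 76, 87, 67, 77, 68, 89, 66, 73, 83, 76, 75, 74, 91, 75, 79, 82, 123, 186, 228, 244, 242, 243, 238, 234, 244, 248, 244, 223, 207, 200, 208, 211, 203, 202]
[12, 12, 12, 13, 13, 12, 13, 11, 13, 13, 15, 12, 12, 12, 12, 10, 8, 8, 8, 5, 7, 6, 6, 5, 8, 6, 8, 8, 8, 6, 8, 7, 5, 6, 8, 8, 7, 7, 2, 6, 3, 5, 0, 3, -3, 2, 17, 45, 58, 59, 55, 58, 55, 57, 59, 58, 61, 55, 59, 52, 58, 55, 58, 53, 55, 58, 58, 57, 55, 56, 56, 55, 36, 15, 1, -3, -2, -2, -2, -2, -4, -7, -17, -29, -34, -35, -34, -35, -34, -36]
```

Run:
```python
from h import *
w=load('w6')
print('far mouth',atz(w,283.5,176.9,130)); 
for z in(132,135,137): print(z,atz(w,281.7,186.8,z))
print(atz(w,268.2,200,130),atz(w,298.8,200,130))
for h,r in((49,212),(61,222.5)): print([atz(w,281.7,r,z+h).round(1) for z in(132,135,137)])
```

```text
far mouth [623.76995909 153.47788553 130.        ]
132 [617.99654356 155.17174753 132.        ]
135 [618.86484643 155.09324251 135.        ]
137 [619.44371501 155.04090584 137.        ]
[609.44937201 164.71686857 130.        ] [607.56781684 145.10225929 130.        ]
[array([619. , 155.2, 181. ]), array([620. , 155.1, 184. ]), array([620.8, 155. , 186. ])]
[array([618. , 155.3, 193. ]), array([619.2, 155.2, 196. ]), array([620. , 155.1, 198. ])]
```

>>> step_arm(
  motion=[
    {"claw": 5,"delta_pos": [0,1.2,0],"turn": 0},
    {"claw": 5,"delta_pos": [0,0,3],"turn": 0},
    {"claw": 5,"delta_pos": [0,0,3],"turn": 0},
    {"claw": 5,"delta_pos": [0,0,3],"turn": 0},
    {"claw": 5,"delta_pos": [0,0,0],"turn": 0},
  ],
)

```text
clock: 10.77
eef_pos: [601.1, 156.1, 217.6]
tcp_rot: [3.141, 0.001, -0.095]
contact_force: [-0.2, -0.3, 0.2]
opening: 0.112
grasp_force: 39.1
```

>>> step_arm(
  motion=[
    {"claw": 5,"delta_pos": [0,0,2],"turn": 0},
    {"claw": 5,"delta_pos": [0,0,2],"turn": 0},
    {"claw": 5,"delta_pos": [0,0,0],"turn": 0},
  ],
)

```text
clock: 11.02
eef_pos: [601.3, 156.1, 213.9]
tcp_rot: [3.141, 0.0, -0.095]
contact_force: [-0.4, -0.4, -0.8]
opening: 0.114
grasp_force: 39.1
```

>>> step_arm(
  motion=[
    {"claw": 5,"delta_pos": [0,0,3],"turn": 0},
    {"claw": 5,"delta_pos": [0,0,3],"turn": 0},
    {"claw": 5,"delta_pos": [0,0,0],"turn": 0},
  ],
)

```text
clock: 11.27
eef_pos: [601.2, 156.1, 207.5]
tcp_rot: [3.141, 0.001, -0.095]
contact_force: [0.2, 0.0, -0.5]
opening: 0.111
grasp_force: 39.1
```

>>> step_arm(
  motion=[
    {"claw": 5,"delta_pos": [0,0,4],"turn": 0},
    {"claw": 5,"delta_pos": [0,0,4],"turn": 0},
    {"claw": 5,"delta_pos": [0,0,0],"turn": 0},
  ],
)

```text
clock: 11.52
eef_pos: [601.0, 156.1, 199.3]
tcp_rot: [3.141, 0.001, -0.095]
contact_force: [-0.4, 0.1, 0.1]
opening: 0.107
grasp_force: 39.1
```

>>> step_arm(
  motion=[
    {"claw": 5,"delta_pos": [0,0,5],"turn": 0},
    {"claw": 5,"delta_pos": [0,0,5],"turn": 0},
    {"claw": 5,"delta_pos": [0,0,5],"turn": 0},
    {"claw": 5,"delta_pos": [0,0,5],"turn": 0},
    {"claw": 5,"delta_pos": [0,0,5],"turn": 0},
    {"claw": 5,"delta_pos": [0,0,4],"turn": 0},
    {"claw": 5,"delta_pos": [0,0,0],"turn": 0},
  ],
)

```text
clock: 12.1
eef_pos: [600.9, 156.0, 170.1]
tcp_rot: [3.141, 0.001, -0.095]
contact_force: [-0.5, -0.2, -0.2]
opening: 0.108
grasp_force: 39.1
```

Run:
```python
from h import *
w=shot('wrist','w7'); d=shot('side','s7'); s=sense(); print(s['eef_pos'],s['contact_force'],s['tcp_rot'])
o=np.zeros((420,800,3),np.uint8)
o[:,:385]=cv2.resize(d['img'][190:280,220:302],(385,420),interpolation=cv2.INTER_CUBIC)
o[:,385:]=cv2.resize(w['img'][150:310,200:358],(415,420),interpolation=cv2.INTER_CUBIC)
cv2.imwrite('pics/v7.png',o[:,:,::-1])
for r in range(196,230): print(r,w['img'][r,278:284].mean(0).astype(int),end='|')
print()
for r in range(232,262): print(r,d['img'][r,259:266].mean(0).astype(int),end='|')
for h in(130,136,125): print(h,'wrist',proj(w,[619,153.9,h]),'side',proj(d,[594.5+.5,156+5,h]))
```

```text
[601.46181151 156.17056577 171.09294905] [ 0.38214572  0.16365517 -0.57826541] [ 3.14150063e+00  3.31346474e-04 -9.52224848e-02]
196 [73 80 81]|197 [73 80 81]|198 [73 79 79]|199 [73 80 81]|200 [72 80 81]|201 [72 80 81]|202 [72 80 80]|203 [73 81 80]|204 [72 80 81]|205 [65 72 73]|206 [43 47 48]|207 [18 20 20]|208 [11 11 11]|209 [10 12 13]|210 [11 13 32]|211 [ 7 16 52]|212 [27 34 68]|213 [61 64 78]|214 [84 86 85]|215 [91 92 87]|216 [90 92 87]|217 [90 91 88]|218 [88 90 86]|219 [89 90 86]|220 [91 92 88]|221 [94 94 87]|222 [96 92 77]|223 [94 85 61]|224 [91 81 53]|225 [91 81 53]|226 [92 82 55]|227 [93 82 56]|228 [92 82 54]|229 [92 81 54]|
232 [72 65 52]|233 [81 72 56]|234 [84 76 60]|235 [88 80 65]|236 [89 81 67]|237 [90 82 68]|238 [88 81 67]|239 [88 81 68]|240 [88 81 68]|241 [89 82 70]|242 [89 83 70]|243 [91 84 70]|244 [97 88 73]|245 [105  94  74]|246 [113  99  71]|247 [118 101  69]|248 [120 103  68]|249 [120 103  68]|250 [120 103  69]|251 [120 104  74]|252 [119 108  89]|253 [121 114 105]|254 [123 119 113]|255 [121 117 114]|256 [107 106 111]|257 [ 95  98 111]|258 [104 109 117]|259 [114 120 122]|260 [116 122 122]|261 [114 119 122]|130 wrist [281.75809356 215.25730267] side [261.95875094 255.26471024]
136 wrist [281.77652689 219.6479752 ] side [261.84620206 253.09815535]
125 wrist [281.74356857 211.79756494] side [262.05185487 257.05695166]
```

View pics/v7.png

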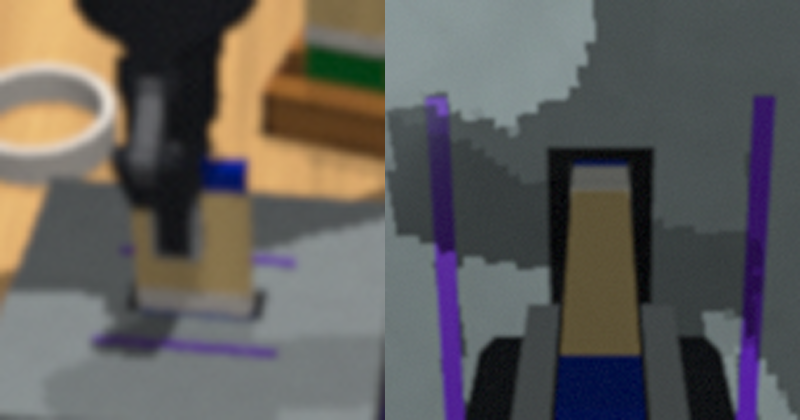

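>>> step_arm(
  motion=[
    {"claw": 5,"delta_pos": [0,0,2],"turn": 0},
    {"claw": 5,"delta_pos": [0,0,1.5],"turn": 0},
    {"claw": 5,"delta_pos": [0,0,0],"turn": 0},
    {"claw": 5,"delta_pos": [0,0,0],"turn": 0},
    {"claw": 5,"delta_pos": [0,0,0],"turn": 0},
    {"claw": 5,"delta_pos": [0,0,0],"turn": 0},
  ],
)

```text
clock: 12.7
eef_pos: [601.6, 156.2, 167.9]
tcp_rot: [-3.142, -0.0, -0.095]
contact_force: [-0.2, -0.6, -0.5]
opening: 0.113
grasp_force: 39.1
```

Run:
```python
from h import *
s=sense(); print(s['eef_pos'],s['contact_force'],s['grasp_force'],abs(np.array(s['qvel'])).max())
d=shot('side','s8')
h=cv2.cvtColor(d['img'],cv2.COLOR_RGB2HSV); m=(h[...,0]<14)&(h[...,1]>200)&(h[...,2]>130)
m[:270]=0;m[350:]=0;m[:,:270]=0;m[:,330:]=0; print(np.argwhere(m)[:,::-1].mean(0),m.sum())
if s['grasp_force']>20 and np.abs(s['contact_force']).max()<5: print(sign_off())
```

```text
[601.55471695 156.18937709 167.8980572 ] [-0.15848535 -0.64407467 -0.5232517 ] 39.11295175552368 0.0020484433951205774
[295.02564103 294.71794872] 39
the job is handed in; nothing more can be done
None
```

I pressed the lever to its stop and it sprang back up. The blue swatch is held steady in the slot with its tape band at about the box's top level, and I've handed the job in at about 12.8 s; no verdict came back.

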